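# Hold the trimmer's blade carrier open for the next gear

### The job

The opened orange hedge trimmer needs its next gear, the one lying in the blue tray: pull the spring-loaded blade carrier out by its black upright tab until its red pointer stands inside the mark for that gear (yellow mark for the small brass gear, white mark for the big steel gear). Do not pull it on past that mark, and leave the gears, the spare motor and the screwdriver where they are. Finish while still holding the tab, with the pointer steady inside the mark, so that the gear can be dropped in; do not let go at the end.

Things in the scene. Friction and masses are not known exactly. Their poses are not given: they have to be found in the camera images.
- shell: Opened half shell of a hedge trimmer, orange plastic, fixed to the bench, 375 x 190 mm with walls 36 mm high. Origin on the bench surface, 90 mm behind the nose wall. Its x axis points out of the nose (the direction in which the carrier is pulled), y towards the fitted motor, z up. It stands at varying places and yaw; the nose points roughly to the robot's right.
- travel (a joint): Travel of the spring-return blade carrier along the shell's x axis, in m: 0 fully in (where it starts), end stop at 0.080. The pointer is centred in the yellow mark at 0.030 and in the white mark at 0.055; each mark is 10 mm wide. The spring pulls it back in with about 5 N at 0, 9 N at 0.030 and 12.5 N at 0.055.
- pull_tab (a point): Black upright tab at the outer end of the carrier's steel bar, 20 mm along x, 34 mm along y, its axes parallel to the shell's. Point 2 mm below the centre of its top face; top 82 mm above the bench, the bar's top 24 mm. At travel 0 this point is at x 160, y -20, z 80 mm in the shell's frame, its near face 60 mm clear of the nose wall. Free on all sides above the bar.
- carrier: The sliding blade carrier: black block inside the shell with the red pointer, flat steel bar through the nose, and the black upright pull tab at its outer end. Its frame coincides with the shell's at travel 0 and moves along the shell's x.
- pointer (a point): Middle of the outer half of the red pointer line (3 mm wide, across the carrier), 37 mm above the bench; moves with the carrier.
- yellow_mark (a point): Centre of the yellow band (10 mm long along the shell's x) on the dark scale strip beside the carrier, 37 mm above the bench: the mark for the small brass gear, nearer to the pointer's start.
- white_mark (a point): Centre of the white band (10 mm long along the shell's x) on the same strip, 25 mm farther out: the mark for the big steel gear.
- next_tray_in (a point): Centre of the inner floor of the blue tray (130 x 130 x 22 mm, fixed), which holds the gear to be fitted next.
- spare_tray_in (a point): Centre of the inner floor of the grey tray (same size, fixed), which holds the other gear. The two trays change places between starts.
- big_gear: Big steel gear, 90 mm across the teeth, 12 mm thick with a 4 mm raised hub, lying flat in one of the trays. Origin at the centre of its underside.
- small_gear: Small brass gear, 60 mm across the teeth, 12 mm thick with a 4 mm raised hub, lying flat in the other tray. Origin at the centre of its underside.
- motor: Spare electric motor, a silver can 38 mm across and 57 mm tall standing on its end, shaft up to 73 mm. Origin at the centre of its underside. To be left alone.
- screwdriver: Screwdriver with a red handle lying on the bench along its own x axis, between the trays and the shell. To be left alone.

How it is judged:
By the outcome, as a careful person would: the job done as asked, in the order asked, and still so for the second after the job is handed in, while the arm keeps its last pose, push and grip.
It also fails if it takes over 32 s, if anything falls off the work surface, if the arm or the gripper's body presses on something with over 40 N, if the wrist force passes 120 N, or if a joint passes its speed limit or range.

### The arm

A 7-joint arm with a two-finger parallel gripper is mounted at the origin on the work surface. World frame = base frame: x ahead of the robot, y to its left, z up, the work surface at z = 0. Lengths are in m, angles in rad, forces in N, time in s.
With the tool pointing down it reaches from about 0.425 to 0.925 m from the base axis. Payload 6.8 kg.
Tool frame: the origin (TCP) lies where the fingers leave the gripper's body, on its centre line; the fingertips stand 73 mm ahead of it and the grasp point (between the pads) lies 54 mm ahead of it; z points along the fingers, y is the line along which they close (so a half turn about z gives the same grasp; the last joint's range is limited). The gripper opens to 85 mm and grips with 20 to 120 N. Pads are 22 mm wide; open, the fingers measure 114 mm over their backs; the gripper's body (76 mm by 85 mm) begins 54 mm behind the grasp point. The pads swing forward as they close: fully open they stand 13 mm farther back than shut.
Start: joints at [-1.222, 0.477, 0.022, 1.555, -0.011, 1.109, -0.083], TCP at [0.298, 0.606, 0.304] pointing down, gripper open.
Joint ranges: [-2.96, 2.96], [-0.34, 2.1], [-1.41, 1.46], [0.24, 2.44], [-1.37, 4.51], [0.17, 1.92], [-2.96, 2.96]. Speed limits (rad/s): [2.39, 2.39, 3.14, 3.14, 3.14, 3.14, 3.14].

### API

Orientations are given as a rotation vector (axis times angle).
In Python, from bench import r, grab_frame, camera_info gives the robot as it stands (r), with the cameras as plain functions.
- The arm moves only by the shell command python3 drive.py [OPENING] [FORCE], which reads ROWS from standard input. ROWS is a JSON list that holds a single list of rows (three levels of brackets), with 1 to 5 rows, each of 6 numbers: dx, dy, dz in parts of the range, where 1.0 means 0.5 m, then a rotation vector rx, ry, rz in parts of the range, where 1.0 means 180 degrees; each row is the pose to reach, as a shift and turn from the pose commanded when the command began, along the tool's axes at that moment; what a row does not reach only later rows make up. A row lasts 1/10 s, in which the tool goes at most 0.05 m and 0.15 rad, less where a joint would pass 70% of its speed; a pose out of reach is approached as far as the arm can. OPENING is the finger opening in m, set as the command begins (- or left out keeps the last). The fingers move at their own pace and stop on an object; FORCE is the grip in N (left out, the last holds). Time passes only in rows, so rows that do not move let the fingers close. It prints the time, the measured TCP pose, the force, the opening and the grip force at its end. A shift or turn number past 1, either way, is cut back to 1. Input that does not fit is refused with a message, and nothing moves.
- r.get_obs(): the state, without advancing time (a new reading comes with each control period).
- grab_frame(name): name is "side" or "top" or "wrist"; returns (picture, depth): 384x512x3 uint8, blue, green, red; 384x512 float32, m along the optical axis (not along the pixel's ray), 0 where there is no reading.
- camera_info(name): a dict with "camera_matrix" (3x3 intrinsics, pixels), "R" (3x3) and "t" (3): a world point X has camera coordinates R X + t. Camera axes: x right, y down, z forward; pixel columns grow to the right and rows downward; lengths in m; the calibration is good to about 2 mm. A picture is of the moment at which its call begins: read the wrist's pose just before it. camera_info takes no time and is no camera call; for the wrist camera it gives the pose at the moment of the call.
- r.hand_in(): hands the job in; it is judged then, once.
The state is a dict: "clock": time; "joints": joint angles; "qvel": joint speeds; "tau": joint torques, N m; "tcp_pos": TCP position; "orientation": TCP orientation; "contact_force": force on the tool from outside, world axes, zero at the start; "moment": the same for the moment, N m; "grip_width": finger opening in m; "gripper_force": force on a finger pad.
Only numpy, scipy, OpenCV 4.12 (cv2) and the standard library are available. Lean on these libraries where they do the work, as an engineer would, in place of code of your own. Each camera call takes 0.05 s, during which the arm holds its last target. There are 200 camera calls.

## Working session

There is one attempt and no reset: what is moved stays moved. The work goes in short steps, Python scripts to look and compute and a shell command to move; the robot and the scene stay as the last step left them, time stands still between calls to the robot, and variables do not carry over. Pictures are saved under pics/ and viewed, at most 10 in all, crops included, and the job is handed in when it is done.

```bash
mkdir -p pics; ls
python3 - <<'E'
from bench import r, grab_frame, camera_info
import cv2,numpy as np
o=r.get_obs();print({k:np.round(v,3) for k,v in o.items()})
for n in("top","side"):
    p,d=grab_frame(n);cv2.imwrite(f"pics/{n}0.png",p);np.save(f"{n}0.npy",d)
    c=camera_info(n);print(n,c)
E
```

```text
bench.py
drive.py
pics
{'clock': np.float64(0.0), 'joints': array([-1.222,  0.478,  0.022,  1.556, -0.012,  1.109, -0.083]), 'qvel': array([ 0.002,  0.   , -0.002, -0.001,  0.   , -0.002,  0.001]), 'tau': array([ 1.0000e-03, -5.9646e+01,  1.6080e+00, -2.8119e+01,  1.3000e-02,
        1.0000e-02,  0.0000e+00]), 'tcp_pos': array([0.298, 0.605, 0.303]), 'orientation': array([-7.11e-01, -3.06e+00,  3.00e-03]), 'contact_force': array([ 0.097, -0.063, -0.38 ]), 'moment': array([-0.002, -0.004,  0.035]), 'gripper_force': np.float64(0.0), 'grip_width': np.float64(0.085)}
top {'camera_matrix': array([[420.4465781 ,   0.        , 257.32167275],
       [  0.        , 420.4465781 , 192.86437623],
       [  0.        ,   0.        ,   1.        ]]), 'R': array([[-0.02275216, -0.99971181, -0.00765739],
       [-0.99719007,  0.02324027, -0.07121694],
       [ 0.07137437,  0.00601553, -0.99743146]]), 't': array([-0.18893236,  0.57754737,  1.0150747 ])}
side {'camera_matrix': array([[394.57878247,   0.        , 254.0895875 ],
       [  0.        , 394.57878247, 188.40813575],
       [  0.        ,   0.        ,   1.        ]]), 'R': array([[ 0.71533423, -0.69871207, -0.00991925],
       [-0.36627493, -0.36282417, -0.85685547],
       [ 0.59509631,  0.61657122, -0.51546126]]), 't': array([-0.51980466,  0.21407069,  0.77891386])}
```

View pics/top0.png

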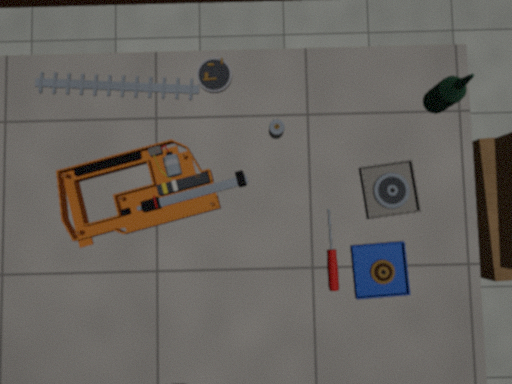

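View pics/side0.png

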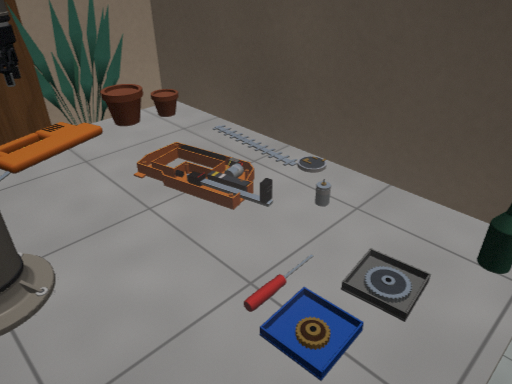

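The top view shows the brass gear in the blue tray at (382,271), so the target is the yellow mark at (166,188), travel 0.030. The tab is at (241,179) and the red pointer near (150,205). Next I'll measure them.

```bash
cat > h.py <<'E'
from bench import r, grab_frame, camera_info
import cv2,numpy as np
def ray(n,uv,z,c=None):
    "pixel onto world plane z"
    c=c or camera_info(n);R,t=c["R"],c["t"]
    d=R.T@np.linalg.inv(c["camera_matrix"])@np.array([*uv,1.]);o=-R.T@t
    return o+d*(z-o[2])/d[2]
def cloud(n,d,c=None):
    c=c or camera_info(n);v,u=np.indices(d.shape);K=c["camera_matrix"]
    P=np.stack([(u-K[0,2])/K[0,0]*d,(v-K[1,2])/K[1,1]*d,d],-1)
    return (P-c["t"])@c["R"]
E
python3 - <<'E'
from h import *
for n,(a,b,c,d) in(("top",(140,250,40,260)),("side",(140,215,130,290))):
    p=cv2.imread(f"pics/{n}0.png");D=np.load(f"{n}0.npy");W=cloud(n,D)
    m=np.zeros(D.shape,bool);m[a:b,c:d]=1
    s=m&(W[...,2]>.068)&(W[...,2]<.095)&(D>0)&(p.max(2)<70)
    q=W[s];v,u=np.where(s)
    print(n,len(q),q.mean(0).round(4),q.min(0).round(4),q.max(0).round(4),'px',u.mean(),v.mean())
    if len(q)>5 and n=="top":
        print(cv2.minAreaRect((q[:,:2]*1000).astype(np.float32)))
        print('ray',ray(n,(u.mean(),v.mean()),.082))
    h=cv2.cvtColor(p,cv2.COLOR_BGR2HSV)
    R=m&((h[...,0]<5)|(h[...,0]>174))&(h[...,1]>150)&(h[...,2]>90)
    Y=m&(h[...,0]>23)&(h[...,0]<35)&(h[...,1]>100)&(h[...,2]>110)
    Wt=m&(h[...,1]<40)&(h[...,2]>190)
    O=m&(h[...,0]>5)&(h[...,0]<20)&(h[...,1]>150)
    for k,M in(("red",R),("yel",Y),("white",Wt)):
        v,u=np.where(M)
        if len(u): print(k,len(u),u.mean().round(1),v.mean().round(1),u.min(),u.max(),v.min(),v.max(),ray(n,(u.mean(),v.mean()),.037).round(4))
    if n=="top":
        # bar: grey points at z ~.024 outside shell
        s=m&(abs(W[...,2]-.024)<.012)&(h[...,1]<50)&(h[...,2]>90);cs,l,st,ce=cv2.connectedComponentsWithStats(s.astype(np.uint8))
        i=1+st[1:,4].argmax();print('bar',st[i],cv2.minAreaRect((W[l==i][:,:2]*1000).astype(np.float32)))
        cv2.imwrite("pics/topc.png",cv2.resize(p[130:250,45:260],None,fx=3.6,fy=3.6,interpolation=cv2.INTER_CUBIC))
E
```

```text
top 113 [ 0.6051 -0.1631  0.0805] [ 0.5886 -0.1746  0.0721] [ 0.6209 -0.1516  0.0849] px 240.00884955752213 177.65486725663717
((605.1537475585938, -163.112548828125), (31.74103355407715, 18.70298957824707), 12.975854873657227)
ray [ 0.60490202 -0.16320265  0.082     ]
red 14 156.2 193.6 154 165 145 206 [0.5756 0.0429 0.037 ]
yel 34 164.2 187.8 162 166 184 192 [0.5894 0.0233 0.037 ]
bar [160 177  78  29 691] ((579.8955688476562, -56.15790557861328), (22.462669372558594, 194.53297424316406), 13.952901840209961)
side 99 [ 0.6034 -0.1694  0.0781] [ 0.5897 -0.1789  0.0681] [ 0.6227 -0.1538  0.0837] px 265.74747474747477 183.4848484848485
red 12 221.0 168.6 198 242 162 176 [0.6238 0.0323 0.037 ]
yel 8 216.0 172.0 212 230 162 175 [0.6002 0.0266 0.037 ]
```

View pics/topc.png

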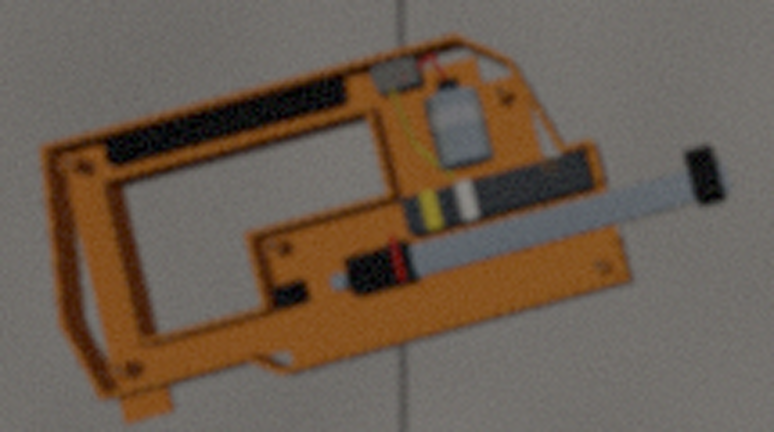

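The crop shows the pull axis tilted about 13.5° (tab at 706,175; red pointer at 398,262; yellow mark at 430,210; white mark at 467,200). The tab's size (32x19 mm) and height (~81 mm) match the given values. Next is the approach move.

```bash
cat >> h.py <<'E'
from scipy.spatial.transform import Rotation as Ro
A=np.radians(-76.4);X=np.array([np.cos(A),np.sin(A),0])
TAB=np.array([.605,-.1635,.062])
def plan(grasp):
    o=r.get_obs();Rt=Ro.from_rotvec(o["orientation"]).as_matrix()
    z=np.array([0,0,-1.]);best=None
    for s in(1,-1):
        G=np.stack([np.cross(s*X,z),s*X,z],1)
        rv=Ro.from_matrix(Rt.T@G).as_rotvec()
        if best is None or np.linalg.norm(rv)<np.linalg.norm(best):best=rv
    tcp=grasp+np.array([0,0,.054])
    print('t',o["clock"],'tcp',o["tcp_pos"].round(4),'shift tool',(Rt.T@(tcp-o["tcp_pos"])).round(4),'rot',best.round(4),'pull axis tool',(Rt.T@X).round(3),'F',o["contact_force"].round(1))
E
python3 -c "
from h import *
plan(TAB+[0,0,.10])"
```

```text
t 0.1 tcp [0.2975 0.6054 0.303 ] shift tool [-0.6151 -0.5544  0.088 ] rot [-1.600e-03 -5.000e-04 -6.941e-01] pull axis tool [-0.64  -0.769  0.001] F [ 0.1  0.9 -0.9]
```

The rows are not in the units I measure in: shifts go in shares of 0.5 m and turns go in shares of 180 degrees. I convert before sending: -0.15 m / 0.5 = -0.3, -0.14 m / 0.5 = -0.28, -0.694 rad / 3.1416 = -0.2209.

```bash
echo '[[[-0.06,-0.06,0,0,0,-0.0446],[-0.12,-0.12,0,0,0,-0.0891],[-0.18,-0.18,0,0,0,-0.1337],[-0.24,-0.24,0,0,0,-0.1783],[-0.3,-0.28,0,0,0,-0.2209]]]' | python3 drive.py 0.06 60; python3 -c "
from h import *
plan(TAB+[0,0,.10])"
```

```text
clock: 0.6
tcp_pos: [0.3706, 0.4114, 0.3035]
orientation: [0.38, -3.118, 0.002]
contact_force: [0.0, -0.4, 0.2]
grip_width: 0.0599
gripper_force: 0.0
t 0.6 tcp [0.3706 0.4114 0.3035] shift tool [-0.0896 -0.6142  0.0882] rot [-0.0012 -0.001   0.0052] pull axis tool [ 0.005 -1.     0.001] F [ 0.  -0.4  0.2]
```

In the tool's units: -0.225 m / 0.5 = -0.45, -0.09 m / 0.5 = -0.18.

```bash
echo '[[[-0.02,-0.09,0,0,0,0],[-0.04,-0.18,0,0,0,0],[-0.06,-0.27,0,0,0,0],[-0.08,-0.36,0,0,0,0],[-0.08,-0.45,0.02,0,0,0]]]' | python3 drive.py; echo '[[[-0.02,-0.09,0.02,0,0,0],[-0.04,-0.18,0.04,0,0,0],[-0.06,-0.27,0.06,0,0,0],[-0.08,-0.36,0.08,0,0,0],[-0.08,-0.45,0.1,0,0,0]]]' | python3 drive.py; echo '[[[-0.02,-0.08,0.02,0,0,0],[-0.02,-0.16,0.04,0,0,0],[-0.02,-0.24,0.056,0,0,0],[-0.02,-0.3,0.056,0,0,0],[-0.02,-0.32,0.056,0,0,0]]]' | python3 drive.py
python3 - <<'E'
from h import *
plan(TAB+[0,0,.10])
p,d=grab_frame("top");c=camera_info("top");W=cloud("top",d)
p2,d2=grab_frame("wrist");plan(TAB);cv2.imwrite("pics/w1.png",p2);np.save("w1.npy",d2)
print(camera_info("wrist"))
E
```

```text
clock: 1.1
tcp_pos: [0.4641, 0.2032, 0.2948]
orientation: [-0.37, 3.117, 0.002]
contact_force: [1.0, -0.6, 0.4]
grip_width: 0.0602
gripper_force: 0.0
clock: 1.6
tcp_pos: [0.5552, -0.006, 0.2434]
orientation: [-0.373, 3.119, -0.0]
contact_force: [0.2, -0.4, 0.4]
grip_width: 0.0601
gripper_force: 0.0
clock: 2.1
tcp_pos: [0.6009, -0.1622, 0.2153]
orientation: [0.363, -3.119, 0.003]
contact_force: [-0.0, -0.8, -0.4]
grip_width: 0.0603
gripper_force: 0.0
t 2.1 tcp [ 0.6009 -0.1622  0.2153] shift tool [-0.0037 -0.0022 -0.0007] rot [-0.0017 -0.0015 -0.0054] pull axis tool [-0.005 -1.     0.002] F [-0.  -0.8 -0.4]
t 2.2 tcp [ 0.6011 -0.1594  0.2156] shift tool [-0.0028 -0.0049  0.0996] rot [-0.0003 -0.0006 -0.003 ] pull axis tool [-0.003 -1.     0.   ] F [0.6 0.2 0.2]
{'camera_matrix': array([[314.06085182,   0.        , 257.78644922],
       [  0.        , 314.06085182, 191.65399622],
       [  0.        ,   0.        ,   1.        ]]), 'R': array([[-2.33036354e-01,  9.72467545e-01, -9.65402924e-04],
       [ 9.23565226e-01,  2.21628322e-01,  3.12902796e-01],
       [ 3.04501775e-01,  7.20261142e-02, -9.49784664e-01]]), 't': array([ 0.29547391, -0.53274419,  0.1251371 ])}
```

View pics/w1.png

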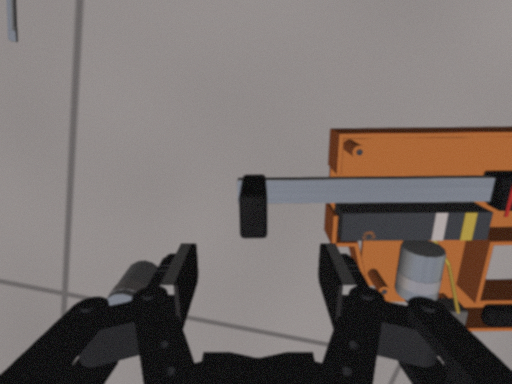

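The wrist view shows the tab at (253,205), centred between the fingers, with the bar running horizontally, so the yaw is right. I'll refine the tab position from wrist depth, checking that the spare motor at (140,285) stays clear of the fingers.

Run:
```python
from h import *
p=cv2.imread("pics/w1.png");D=np.load("w1.npy");W=cloud("wrist",D)
m=np.zeros(D.shape,bool);m[165:245,225:280]=1
s=m&(D>0)&(W[...,2]>.074)&(W[...,2]<.09);q=W[s]
print(len(q),q.mean(0),np.percentile(q,[2,98],axis=0),cv2.minAreaRect((q[:,:2]*1000).astype(np.float32)))
v,u=np.where(s);print(u.min(),u.max(),v.min(),v.max(),ray("wrist",(u.mean(),v.mean()),.082))
m=np.zeros(D.shape,bool);m[255:305,105:160]=1
s=m&(D>0)&(W[...,2]>.03)&(W[...,2]<.08);print('motor',W[s].mean(0) if s.any() else 0)
```

```text
1293 [ 0.60539709 -0.16258573  0.0816126 ] [[ 0.59013891 -0.17365746  0.07633196]
 [ 0.62257393 -0.15148548  0.08339816]] ((606.8350219726562, -162.4895782470703), (33.49375534057617, 19.813064575195312), 13.740870475769043)
238 266 191 237 [ 0.60512795 -0.16264261  0.082     ]
motor [ 0.71566063 -0.25363841  0.04727773]
```

```bash
sed -i 's/^TAB=.*/TAB=np.array([.606,-.1627,.062])/;s/-76.4/-76.3/' h.py; echo '[[[-0.004,-0.002,0.05,0,0,0],[-0.008,-0.006,0.1,0,0,0],[-0.008,-0.006,0.12,0,0,0],[-0.008,-0.006,0.12,0,0,0]]]' | python3 drive.py; python3 -c "
from h import *
plan(TAB)"
```

```text
clock: 2.6
tcp_pos: [0.6051, -0.1576, 0.1545]
orientation: [0.375, -3.116, -0.003]
contact_force: [0.3, -0.4, -0.1]
grip_width: 0.0602
gripper_force: 0.0
t 2.6 tcp [ 0.6051 -0.1576  0.1545] shift tool [ 0.0002 -0.0052  0.0385] rot [ 0.0022 -0.0028  0.0002] pull axis tool [ 0.    -1.    -0.002] F [ 0.3 -0.4 -0.1]
```

In the tool's units: 0.038 m / 0.5 = 0.076, -0.005 m / 0.5 = -0.01.

```bash
echo '[[[0,-0.01,0.02,0,0,0],[0,-0.01,0.05,0,0,0],[0,-0.01,0.076,0,0,0],[0,-0.01,0.076,0,0,0],[0,-0.01,0.076,0,0,0]]]' | python3 drive.py
python3 - <<'E'
from h import *
for i in range(3): grab_frame("wrist"); plan(TAB)
p,d=grab_frame("wrist");cv2.imwrite("pics/w2.png",p)
E
```

```text
clock: 3.1
tcp_pos: [0.6069, -0.1646, 0.1174]
orientation: [0.371, -3.119, -0.001]
contact_force: [0.8, -0.1, -0.2]
grip_width: 0.0598
gripper_force: 0.0
t 3.15 tcp [ 0.6073 -0.1646  0.1179] shift tool [0.0008 0.0022 0.0019] rot [ 0.     0.    -0.002] pull axis tool [-0.002 -1.    -0.   ] F [-0.6 -0.1  0.8]
t 3.2 tcp [ 0.6075 -0.1647  0.1182] shift tool [0.001  0.0023 0.0022] rot [-0.0003  0.0006 -0.002 ] pull axis tool [-0.002 -1.     0.   ] F [ 0.8  0.2 -0.4]
t 3.25 tcp [ 0.6075 -0.1647  0.1184] shift tool [0.001  0.0023 0.0024] rot [-0.0004  0.0009 -0.002 ] pull axis tool [-0.002 -1.     0.   ] F [ 0.3 -0.1 -0.4]
```

View pics/w2.png

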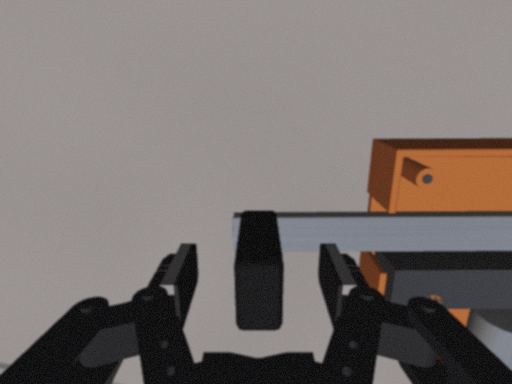

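The tab (u 235–283) sits centred between the pads (197 and 320). I'll close on it.

In the tool's units: 0.002 m / 0.5 = 0.004, 0.001 m / 0.5 = 0.002.

```bash
echo '[[[0,0,0.002,0,0,0],[0,0,0.004,0,0,0],[0,0,0.004,0,0,0],[0,0,0.004,0,0,0],[0,0,0.004,0,0,0]]]' | python3 drive.py 0 70;  echo '[[[0,0,0,0,0,0],[0,0,0,0,0,0],[0,0,0,0,0,0]]]' | python3 drive.py
python3 - <<'E'
from h import *
for i in range(2): p,d=grab_frame("top"); plan(TAB)
cv2.imwrite("pics/t2.png",p)
E
```

```text
clock: 3.8
tcp_pos: [0.6071, -0.1646, 0.116]
orientation: [0.372, -3.119, -0.0]
contact_force: [-0.7, 1.3, 1.7]
grip_width: 0.0191
gripper_force: 68.2
clock: 4.1
tcp_pos: [0.6071, -0.1646, 0.1159]
orientation: [0.372, -3.119, -0.0]
contact_force: [-1.3, 0.2, 3.1]
grip_width: 0.0191
gripper_force: 68.4
t 4.15 tcp [ 0.6071 -0.1646  0.116 ] shift tool [ 0.0007  0.0021 -0.    ] rot [ 0.0001 -0.0001 -0.0017] pull axis tool [-0.002 -1.    -0.   ] F [-1.2 -0.1  3. ]
t 4.2 tcp [ 0.6071 -0.1646  0.116 ] shift tool [ 0.0007  0.0021 -0.    ] rot [ 0.0001 -0.     -0.0018] pull axis tool [-0.002 -1.    -0.   ] F [-0.7  0.4  4.1]
```

Held at 19 mm with 68 N. I'll pull most of the way, then look at the pointer.

In the tool's units: -0.024 m / 0.5 = -0.048, -0.018 m / 0.5 = -0.036.

```bash
echo '[[[0,-0.012,0,0,0,0],[0,-0.024,0,0,0,0],[0,-0.036,0,0,0,0],[0,-0.048,0,0,0,0],[0,-0.048,0,0,0,0]]]' | python3 drive.py; echo '[[[0,0,0,0,0,0],[0,0,0,0,0,0]]]' | python3 drive.py
cat > look.py <<'E'
from h import *
import sys
P0=np.array([.6071,-.1646,.116])
o=r.get_obs();print('tcp travel',(o["tcp_pos"]-P0)@X,'side',(o["tcp_pos"]-P0)@[-X[1],X[0],0])
p,d=grab_frame("top");c=p[170:225,125:200]
cv2.imwrite(f"pics/{sys.argv[1]}.png",cv2.resize(c,None,fx=8,fy=8,interpolation=cv2.INTER_CUBIC))
h=cv2.cvtColor(p,cv2.COLOR_BGR2HSV);m=np.zeros(h.shape[:2],bool);m[172:222,130:200]=1
R=m&((h[...,0]<4)|(h[...,0]>172))&(h[...,1]>150)&(h[...,2]>80)
Y=m&(h[...,0]>22)&(h[...,0]<36)&(h[...,1]>100)&(h[...,2]>100)
for k,M in(("red",R),("yel",Y)):
    v,u=np.where(M)
    if len(u):
        a=np.array([ray("top",uv,.037)@X for uv in zip(u,v)]);print(k,len(u),u.mean().round(1),v.mean().round(1),'along x',a.mean().round(4),a.std().round(4))
E
python3 look.py t3
```

```text
clock: 4.7
tcp_pos: [0.6126, -0.1864, 0.1158]
orientation: [0.373, -3.118, -0.004]
contact_force: [-4.4, 6.6, 6.3]
grip_width: 0.0197
gripper_force: 69.1
clock: 4.9
tcp_pos: [0.6125, -0.1858, 0.1159]
orientation: [0.374, -3.118, -0.005]
contact_force: [-3.3, 5.8, 6.2]
grip_width: 0.0194
gripper_force: 69.1
tcp travel 0.021846317131935893 side 0.00018728906290933853
red 24 163.6 199.5 along x 0.1085 0.0014
yel 48 164.4 187.6 along x 0.1175 0.0037
```

View pics/t3.png

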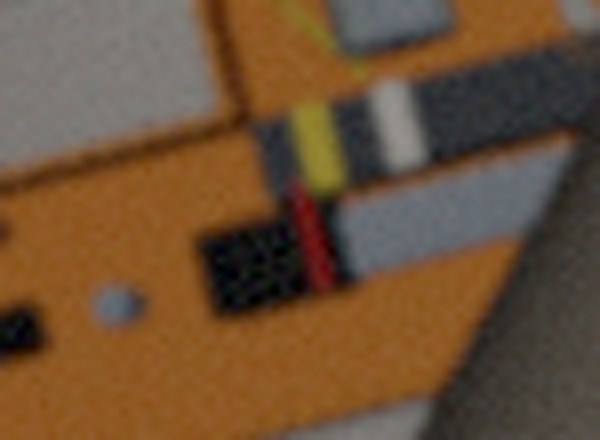

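The pointer (top at crop 297,190) is about 9 mm short of the yellow band's centre (318,148), which agrees with the TCP travel of 21–22 mm. I'll pull 8.5 mm more, slowly.

In the tool's units: -0.0085 m / 0.5 = -0.017, -0.006 m / 0.5 = -0.012.

```bash
echo '[[[0,-0.006,0,0,0,0],[0,-0.012,0,0,0,0],[0,-0.017,0,0,0,0],[0,-0.017,0,0,0,0],[0,-0.017,0,0,0,0]]]' | python3 drive.py; echo '[[[0,0,0,0,0,0],[0,0,0,0,0,0],[0,0,0,0,0,0]]]' | python3 drive.py; python3 look.py t4
```

```text
clock: 5.45
tcp_pos: [0.6144, -0.1937, 0.1159]
orientation: [0.374, -3.118, -0.006]
contact_force: [-4.0, 7.9, 6.9]
grip_width: 0.0191
gripper_force: 69.2
clock: 5.75
tcp_pos: [0.6144, -0.1936, 0.1159]
orientation: [0.374, -3.118, -0.006]
contact_force: [-4.6, 7.5, 6.9]
grip_width: 0.0194
gripper_force: 69.2
tcp travel 0.02990455480274238 side 0.00024475662243983193
red 23 167.0 199.3 along x 0.1167 0.0016
yel 45 164.2 187.2 along x 0.1171 0.0038
```

View pics/t4.png

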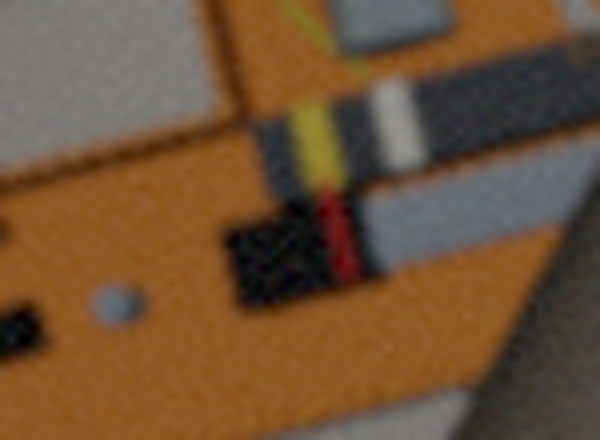

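The pointer's top end (crop 330,190) now meets the middle of the yellow band, 0.4 mm from its centre, and the TCP travel reads 29.9 mm. It is steady, so I'll hand in.

```bash
python3 -c "
from bench import r, grab_frame, camera_info
print(r.hand_in())"
```

```text
the job is handed in; nothing more can be done
None
```

The job is handed in: the brass gear lies in the blue tray, so I pulled the carrier to the yellow mark; its pointer is steady within about 0.5 mm of the mark's centre (travel about 30 mm), and the gripper still holds the tab.

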